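# Reset a tripped breaker and restore the supply

### The arm

A 6-joint arm with a two-finger parallel gripper is mounted at the origin on a cart in front of the work surface, level with it; the furniture and walls round the work are solid. World frame = base frame: x ahead of the robot, y to its left, z up, the work surface at z = 0. Lengths are in m, angles in degrees, forces in N, time in s.
With the tool pointing down it reaches from about 0.325 to 0.775 m from the base axis. Payload 5.5 kg.
Tool frame: the origin (TCP) lies at the centre of the arm's flange, where the gripper is bolted on; the fingertips stand 182 mm ahead of it and the grasp point (between the pads) lies 163 mm ahead of it; z points along the fingers, y is the line along which they close (so a half turn about z gives the same grasp; the last joint's range is limited). The gripper opens to 88 mm and grips with 3 to 60 N. Pads are 20 mm wide; open, the fingers measure 115 mm over their backs; the gripper's body (75 mm by 178 mm) begins 61 mm behind the grasp point.
Start: joints at [60.006, 5.22, 70.514, -0, 104.267, -3.249], TCP at [0.27, 0.536, 0.405] pointing down, gripper open.
Joint ranges: [-164.24, 164.24], [-49.07, 125.15], [9.68, 141.18], [-86.29, 266.29], [3.28, 154.24], [-151.56, 151.56]. Speed limits (degrees/s): [147.25, 147.25, 172.46, 180, 180, 180].

### API

Orientations are given as [roll, pitch, yaw] about the fixed x, y, z axes, in that order (R = Rz(yaw) Ry(pitch) Rx(roll)).
In Python, from station import r gives the robot as it stands. The module is installed in compiled form; this text tells all that it offers. Calls block until the motion is done:
- r.reach(position, orientation): joint-space move of the TCP to a pose.
- r.servo_line(position, rotation=None, speed=0.15): straight line of the TCP; rotation=None keeps the orientation; speed is the mean speed in m/s.
- r.move_joints(angles): joint-space move.
- r.let_go() and r.grab(squeeze=None): open the fingers fully, or close them until they stop; squeeze is the grip in N (None keeps the last).
- r.wait(seconds).
- r.inverse_kinematics(position, orientation): joint angles nearest the present ones, or None.
- r.sense(): the state.
- r.snapshot(name): name is "scene" or "top"; returns a dict with "frame" (480x640x3 uint8, red, green, blue), "fx", "fy", "cx", "cy" (pixels), "R" (3x3) and "t" (3): a world point X has camera coordinates R X + t. Camera axes: x right, y down, z forward; pixel columns grow to the right and rows downward; lengths in m; the calibration is good to about 2 mm. A picture is of the moment at which its call begins. There is no depth.
A pose or a line that the arm cannot do raises r.IKError and nothing moves.
- r.hand_in(): hands the job in; it is judged then, once.
The state is a dict: "clock": time; "joints": joint angles; "joint_vel": joint speeds; "joint_torque": joint torques, N m; "tcp_pos": TCP position; "orientation": TCP orientation; "contact_force": force on the tool from outside, world axes, zero at the start; "torque": the same for the moment, N m; "opening": finger opening in m; "gripper_force": force on a finger pad.
Only numpy, scipy, OpenCV 4.12 (cv2) and the standard library are available. Lean on these libraries where they do the work, as an engineer would, in place of code of your own. Each camera call takes 0.05 s, during which the arm holds its last target. There are 200 camera calls.

### The job

One breaker on the switchboard has tripped: its handle stands midway, while the handles of the others are fully on (away from you) or fully off (toward you). First take the brass nipple that lies in the way of the main isolator's lever off the board and put it in the empty blue bin; then turn the isolator off (lever across, pointing left), push the tripped breaker's handle fully to off to reset it and then fully to on, and last turn the isolator back on (lever pointing away from you). Leave the other three breakers as they are.

Things in the scene. Friction and masses are not known exactly. Their poses are not given: they have to be found in the camera images.
- board: Grey switchboard box lying face up, fixed, 200 (x) x 400 (y) x 70 mm; origin at the centre of its underside, x away from the robot at yaw 0; deck at z = 0.070. A 10 mm steel guard bar runs along x beyond each end, at y = +-0.214, top at z = 0.113. Breakers fill the deck from y = -0.186 to +0.034, the isolator has the rest.
- isolator: Base plate of the main isolator, 62 x 62 x 4 mm, on the deck at board x = -0.035, y = +0.085; origin at its underside on the turning axis of the lever; axes as the board's.
- isolator_lever (a joint): Rotary lever of the isolator, vertical axis through isolator: bar 18 mm wide reaching 89 mm from the axis, from 14 to 40 mm above the deck (hub radius 17, top 46 mm above the deck). rad: pi/2 = ON (points to board +x, away), 0 = OFF (points to board +y, left). Sprung detents and stops at both ends, snapping over at 0.785; about 0.25 N m.
- isolator_tip (a point): Point in the isolator lever near its free end, 80 mm from the axis, 27 mm above the deck.
- nipple: Brass threaded pipe nipple, 41 (x) x 32 (y) x 28 mm high, lying on the board's deck in the quarter circle that the isolator lever sweeps, its y axis within 25 degrees of the board's x; origin at the centre of its underside. Loose, about 50 g.
- empty_bin: The only empty one of four blue stacking bins, 129 (x) x 102 (y) x 62 mm; origin at the centre of its underside. Inside 105 x 84 mm at the floor (2 mm thick); side and back walls 60 mm high, front wall (-x) 27 mm high. Loose, 200 g.
- breaker_a: Circuit breaker on the deck, black housing 108 (x) x 52 (y) x 20 mm high with a frame 3 mm higher round the handle slot; origin at the centre of its underside, x and y as the board's. Four stand side by side at 56 mm pitch in random order. This is breaker_a, the TRIPPED one (starts midway).
- breaker_a_toggle (a joint): Handle of breaker_a, the TRIPPED one (starts midway): bar 22 mm wide (y), 9-11 mm thick (x), top 49 mm from its hinge. Hinge axis along the board's y, 9 mm above the deck at the body's origin. rad: +0.5 = ON (leans to board +x, away), 0 = TRIPPED (upright), -0.5 = OFF (leans to -x, toward the robot). Sprung detents at all three, snapping over at +-0.25; peak 6 N at the top.
- breaker_a_tip (a point): Middle of the top of the handle of breaker_a, 49 mm from its hinge.
- breaker_b: Circuit breaker on the deck, black housing 108 (x) x 52 (y) x 20 mm high with a frame 3 mm higher round the handle slot; origin at the centre of its underside, x and y as the board's. Four stand side by side at 56 mm pitch in random order. This is breaker_b (starts ON, stays ON).
- breaker_b_toggle (a joint): Handle of breaker_b (starts ON, stays ON): bar 22 mm wide (y), 9-11 mm thick (x), top 49 mm from its hinge. Hinge axis along the board's y, 9 mm above the deck at the body's origin. rad: +0.5 = ON (leans to board +x, away), 0 = TRIPPED (upright), -0.5 = OFF (leans to -x, toward the robot). Sprung detents at all three, snapping over at +-0.25; peak 6 N at the top.
- breaker_b_tip (a point): Middle of the top of the handle of breaker_b, 49 mm from its hinge.
- breaker_c: Circuit breaker on the deck, black housing 108 (x) x 52 (y) x 20 mm high with a frame 3 mm higher round the handle slot; origin at the centre of its underside, x and y as the board's. Four stand side by side at 56 mm pitch in random order. This is breaker_c (starts ON, stays ON).
- breaker_c_toggle (a joint): Handle of breaker_c (starts ON, stays ON): bar 22 mm wide (y), 9-11 mm thick (x), top 49 mm from its hinge. Hinge axis along the board's y, 9 mm above the deck at the body's origin. rad: +0.5 = ON (leans to board +x, away), 0 = TRIPPED (upright), -0.5 = OFF (leans to -x, toward the robot). Sprung detents at all three, snapping over at +-0.25; peak 6 N at the top.
- breaker_c_tip (a point): Middle of the top of the handle of breaker_c, 49 mm from its hinge.
- breaker_d: Circuit breaker on the deck, black housing 108 (x) x 52 (y) x 20 mm high with a frame 3 mm higher round the handle slot; origin at the centre of its underside, x and y as the board's. Four stand side by side at 56 mm pitch in random order. This is breaker_d (starts OFF, stays OFF).
- breaker_d_toggle (a joint): Handle of breaker_d (starts OFF, stays OFF): bar 22 mm wide (y), 9-11 mm thick (x), top 49 mm from its hinge. Hinge axis along the board's y, 9 mm above the deck at the body's origin. rad: +0.5 = ON (leans to board +x, away), 0 = TRIPPED (upright), -0.5 = OFF (leans to -x, toward the robot). Sprung detents at all three, snapping over at +-0.25; peak 6 N at the top.
- breaker_d_tip (a point): Middle of the top of the handle of breaker_d, 49 mm from its hinge.
- nut_bin: A blue stacking bin like empty_bin but with small parts in it; not to be used. 129 x 102 x 62 mm, origin at the centre of its underside.
- bolt_bin: A blue stacking bin like empty_bin but with small parts in it; not to be used. 129 x 102 x 62 mm, origin at the centre of its underside.
- cap_bin: A blue stacking bin like empty_bin but with small parts in it; not to be used. 129 x 102 x 62 mm, origin at the centre of its underside.

How it is judged (in metres and radians):
On the way, in this order (a step that is already met when the one before it is completed fails the run):
1. the nipple lies in the empty bin, released (x of nipple in the frame of empty_bin between -0.055 and 0.055 m and y of nipple in the frame of empty_bin between -0.043 and 0.043 m and z of nipple in the frame of empty_bin below 0.045 m and angle between empty_bin's own z axis and vertical below 0.15 rad and contact force between the fingers and nipple below 0.1 N and value of joint isolator_lever above 1.45 rad), for 0.2 s.
2. the isolator is off (value of joint isolator_lever below 0.12 rad and x of nipple in the frame of empty_bin between -0.055 and 0.055 m and y of nipple in the frame of empty_bin between -0.043 and 0.043 m and z of nipple in the frame of empty_bin below 0.045 m and angle between empty_bin's own z axis and vertical below 0.15 rad), for 0.2 s.
3. the tripped breaker's handle is fully off (reset), the isolator off (value of joint isolator_lever below 0.12 rad and value of joint breaker_a_toggle below -0.42 rad), for 0.1 s.
4. its handle is fully on, the isolator still off (value of joint isolator_lever below 0.12 rad and value of joint breaker_a_toggle above 0.42 rad), for 0.1 s.
At the end, for the whole second after the job is handed in: The isolator lever stands at ON (above 1.45 rad), the formerly tripped breaker at ON (above 0.42 rad), breakers b and c still ON (above 0.4) and d still OFF (below -0.4), and the nipple lies at rest inside the empty bin, which stands upright (all of step 1 and value of joint breaker_a_toggle above 0.42 rad and value of joint each of breaker_b_toggle, breaker_c_toggle above 0.4 rad and value of joint breaker_d_toggle below -0.4 rad and linear speed of nipple below 0.02 m/s); the robot touches nothing.
It fails at once if the handle of one of the other three breakers is pushed out of its position (value of joint any of breaker_b_toggle, breaker_c_toggle below 0.2 rad or value of joint breaker_d_toggle above -0.2 rad).
It fails at once if the tripped breaker is thrown to off while the isolator is on (value of joint isolator_lever above 1.2 rad and value of joint breaker_a_toggle below -0.42 rad).
It also fails if it takes over 72 s, if anything falls off the work surface, if the arm or the gripper's body presses on something with over 40 N, if the wrist force passes 120 N, or if a joint passes its speed limit or range.

## Working session

There is one attempt and no reset: what is moved stays moved. The work goes in short steps, each a Python script; the robot and the scene stay as the last script left them, time stands still between calls to the robot, and variables do not carry over. Pictures are saved under pics/ and viewed, at most 10 in all, crops included, and the job is handed in when it is done.

```bash
mkdir -p pics
python3 - <<'E'
from station import r
import cv2,pickle
for n in("scene","top"):
    s=r.snapshot(n);cv2.imwrite(f"pics/{n}0.png",s["frame"][:,:,::-1]);pickle.dump(s,open(n+"0.pkl","wb"))
    print(n,s["fx"],s["cx"],s["cy"],s["R"],s["t"])
print(r.sense())
E
```

```text
scene 587.4935461381338 326.3136586001548 237.75928156880389 [[ 0.5026073  -0.86429971 -0.019285  ]
 [-0.46737853 -0.25288824 -0.84711561]
 [ 0.72728482  0.43477989 -0.5310586 ]] [-0.26811011  0.33879692  1.15548238]
top 439.86150800027406 310.6479905466409 241.17791387209917 [[-0.01092328 -0.99950566 -0.0294809 ]
 [-0.98416449  0.01596268 -0.1765374 ]
 [ 0.17692072  0.02708569 -0.98385234]] [0.02752518 0.56646562 1.03182171]
{'clock': 0.1, 'joints': array([ 6.00068805e+01,  5.25691056e+00,  7.05741474e+01, -2.87710331e-03,
        1.04266888e+02, -3.24941389e+00]), 'joint_vel': array([-0.01009694, -0.12957396, -0.18609411, -0.05332231,  0.01004351,
        0.05934712]), 'joint_torque': array([ 2.49483703e-03, -4.47857094e+01, -4.07567847e+01,  6.99637178e-02,
        2.84387392e-02, -1.52652233e-04]), 'tcp_pos': array([0.27003832, 0.53584769, 0.40364758]), 'orientation': array([-1.79902053e+02, -2.76676121e-03,  1.53255585e+02]), 'contact_force': array([-0.00689344, -0.49860226,  0.26188703]), 'torque': array([ 0.04857297,  0.01386825, -0.00871893]), 'gripper_force': 0.0, 'opening': 0.08769518704615138}
```

View pics/top0.png

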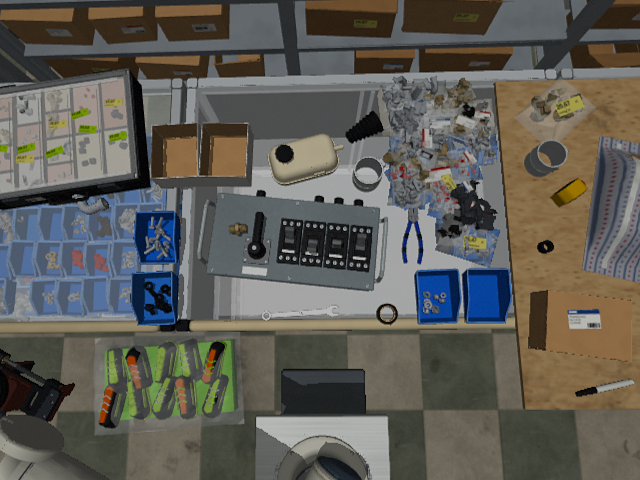

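View pics/scene0.png

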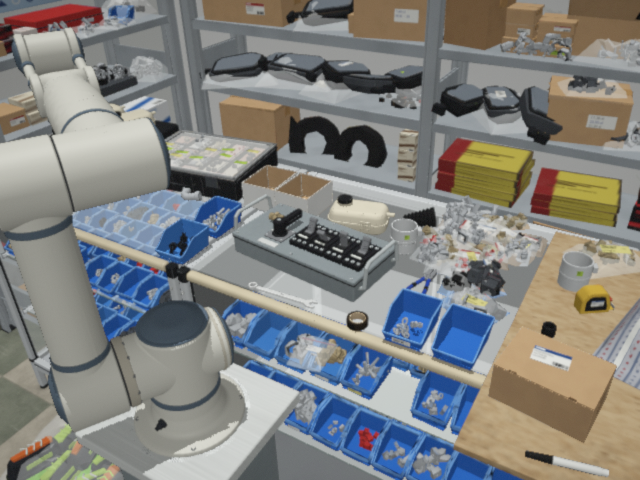

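The top view shows the board at about (300,240), with the nipple at (237,229), the lever at (258,235) pointing away and the handles at 290–362. The empty bin is at about (487,295). Next I'll zoom in.

Run:
```python
import cv2
a=cv2.imread("pics/top0.png")[185:295,195:395]; cv2.imwrite("pics/topz.png",cv2.resize(a,None,fx=4,fy=4,interpolation=cv2.INTER_CUBIC))
a=cv2.imread("pics/scene0.png")[175:300,225:425]; cv2.imwrite("pics/scenez.png",cv2.resize(a,None,fx=4,fy=4,interpolation=cv2.INTER_CUBIC))
```

```text
(no output)
```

View pics/topz.png

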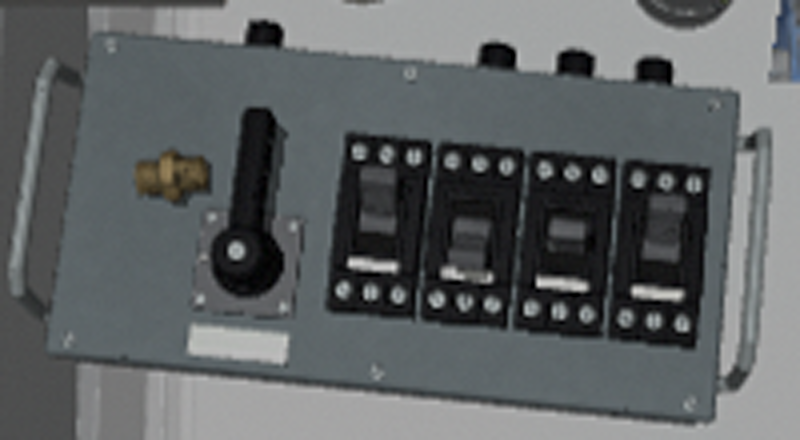

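View pics/scenez.png

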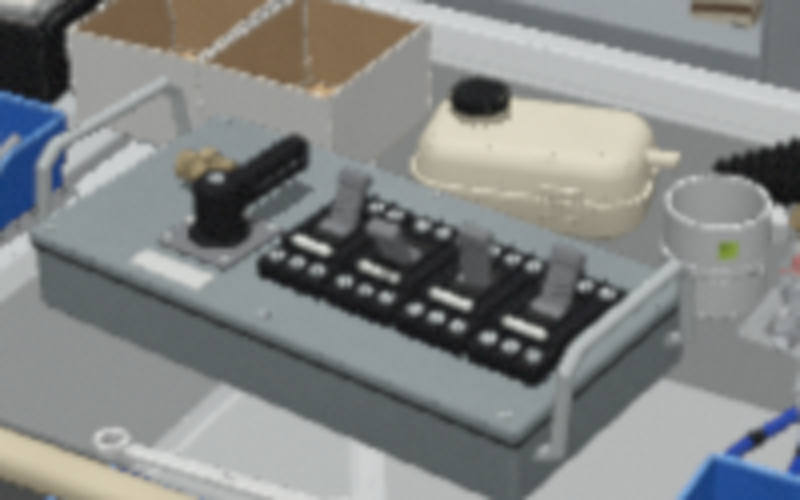

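Breakers from left to right are ON, OFF (d), TRIPPED (a, crop (570,235)) and ON. I'll compute the board and nipple poses and look at the bin.

```bash
cat > h.py <<'E'
import numpy as np,pickle
T=pickle.load(open("top0.pkl","rb"));S=pickle.load(open("scene0.pkl","rb"))
def ray(s,u,v,z):
    d=s["R"].T@np.array([(u-s["cx"])/s["fx"],(v-s["cy"])/s["fy"],1]);c=-s["R"].T@s["t"]
    return (c+d*(z-c[2])/d[2])[:2]
def proj(s,X):
    p=s["R"]@np.asarray(X)+s["t"];return np.array([s["fx"]*p[0]/p[2]+s["cx"],s["fy"]*p[1]/p[2]+s["cy"]])
def fit(B,W):
    B=np.array(B);W=np.array(W);b=B-B.mean(0);w=W-W.mean(0)
    a=np.arctan2((b[:,0]*w[:,1]-b[:,1]*w[:,0]).sum(),(b*w).sum());R=np.array([[np.cos(a),-np.sin(a)],[np.sin(a),np.cos(a)]])
    t=W.mean(0)-R@B.mean(0);return a,t,np.linalg.norm(B@R.T+t-W,axis=1)
E
python3 - <<'E'
from h import *;import cv2
z=lambda x,y:(195+(x+.5)/4-.5,185+(y+.5)/4-.5)
zs=lambda x,y:(225+(x+.5)/4-.5,175+(y+.5)/4-.5)
W=[ray(T,*z(*p),.07) for p in[(93,33),(738,92),(714,421),(48,352)]]
a,t,e=fit([(.1,.2),(.1,-.2),(-.1,-.2),(-.1,.2)],W);print("board",np.degrees(a),t,e)
R=np.array([[np.cos(a),-np.sin(a)],[np.sin(a),np.cos(a)]]);inv=lambda w:R.T@(w-t)
for p in[(349,133),(710,170),(695,347),(328,308)]:print("brk",inv(ray(T,*z(*p),.09)))
print("plate",[inv(ray(T,*z(*p),.074)).round(4) for p in[(202,208),(302,220),(292,318),(190,312)]])
print("leverend",inv(ray(T,*z(258,108),.11)),"hub",inv(ray(T,*z(248,262),.116)))
# scene check, deck front/right corners
print("scene corners",inv(ray(S,*zs(35,240),.07)),inv(ray(S,*zs(517,443),.07)))
f=T["frame"];hsv=cv2.cvtColor(f,cv2.COLOR_RGB2HSV)
m=cv2.inRange(hsv,(12,70,40),(30,255,255));m[:215]=0;m[245:]=0;m[:,:222]=0;m[:,252:]=0
c=max(cv2.findContours(m,0,2)[0],key=cv2.contourArea)
q=np.array([ray(T,*p[0],.084) for p in c]);q=(q*1e3).astype(np.float32);rc=cv2.minAreaRect(q);print("nipple",rc,inv(np.array(rc[0])/1e3),cv2.contourArea(c))
s=S["frame"];hs=cv2.cvtColor(s,cv2.COLOR_RGB2HSV);m=cv2.inRange(hs,(12,50,40),(30,255,255));m[:205]=0;m[225:]=0;m[:,:265]=0;m[:,290:]=0
M=cv2.moments(m,True);print("scene nip",inv(ray(S,M["m10"]/M["m00"],M["m01"]/M["m00"],.084)),M["m00"])
o=np.hstack([cv2.resize(f[260:330,405:520],(400,243),interpolation=cv2.INTER_CUBIC),cv2.resize(s[280:370,380:500],(400,300),interpolation=cv2.INTER_CUBIC)[:243]])
o=np.vstack([cv2.resize(f[260:330,405:520],None,fx=4,fy=4,interpolation=cv2.INTER_CUBIC),cv2.resize(s[285:365,380:495],None,fx=4,fy=4,interpolation=cv2.INTER_CUBIC)])[:600]
cv2.imwrite("pics/bin.png",o[:,:,::-1])
E
```

```text
board -6.512802219914688 [0.5668542  0.06073594] [0.00018606 0.00069951 0.00068297 0.00071134]
brk [0.04745551 0.03202732]
brk [ 0.0456239  -0.18437439]
brk [-0.06039185 -0.18393583]
brk [-0.0588086   0.03230752]
plate [array([-0.0038,  0.1175]), array([-0.0052,  0.0561]), array([-0.065,  0.055]), array([-0.0675,  0.1165])]
leverend [0.0528635  0.08495059] hub [-0.03991703  0.07839724]
scene corners [-0.11019581  0.18281977] [-0.11119222 -0.20948882]
nipple ((594.7402954101562, 194.9423065185547), (41.5360221862793, 27.066129684448242), 89.04199981689453) [0.01248375 0.13650326] 124.0
scene nip [0.01328259 0.14148484] 75.0
```

View pics/bin.png

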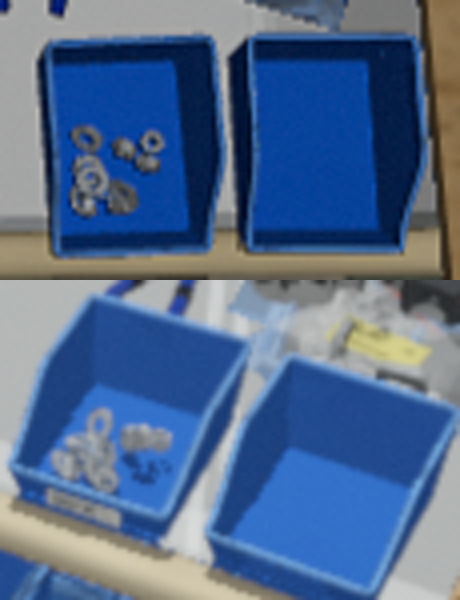

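Run:
```python
from h import *
b=lambda x,y:(405+(x+.5)/4-.5,260+(y+.5)/4-.5)
bs=lambda x,y:(380+(x+.5)/4-.5,285+(y-280+.5)/4-.5)
zs=lambda x,y:(225+(x+.5)/4-.5,175+(y+.5)/4-.5)
B=[(.0645,.051),(.0645,-.051),(-.0645,.051),(-.0645,-.051)];Z=[.062,.062,.028,.028]
for s,f,P in((T,b,[(247,36),(417,36),(240,249),(405,251)]),(S,bs,[(287,356),(462,405),(207,535),(376,600)])):
    W=[ray(s,*f(*p),z) for p,z in zip(P,Z)];a,t,e=fit(B,W);print(np.degrees(a),t,e,np.round(W,4).tolist())
a=np.radians(-6.51);R=np.array([[np.cos(a),-np.sin(a)],[np.sin(a),np.cos(a)]]);t=np.array([.56685,.06074])
for p,z,n in(((215,180),.116,"hub top"),((540,378),.09,"brk near right corner"),((262,265),.09,"brk near left"),((205,118),.07,"deck far left"),((306,145),.110,"lever end"),((352,172),.122,"t1 top"),((475,232),.128,"t3 top")):
    print(n,R.T@(ray(S,*zs(*p),z)-t))
```

```text
-1.3971080404743037 [ 0.42889772 -0.39927163] [0.002607   0.00150766 0.00244169 0.00287851] [[0.4923, -0.351], [0.4909, -0.451], [0.3673, -0.3485], [0.3651, -0.4465]]
0.5245171423867876 [ 0.4259354  -0.40383884] [0.00364461 0.0022707  0.00531211 0.00441491] [[0.4869, -0.3542], [0.492, -0.4523], [0.3641, -0.3577], [0.3607, -0.4512]]
hub top [-0.03852173  0.08158365]
brk near right corner [-0.07245364 -0.19934098]
brk near left [-0.07059071  0.01651456]
deck far left [0.08395845 0.20014424]
lever end [0.04046992 0.06843975]
t1 top [0.01330152 0.00725699]
t3 top [-0.00983291 -0.10796884]
```

```bash
cat >> h.py <<'E'
A=np.radians(-6.51);RB=np.array([[np.cos(A),-np.sin(A)],[np.sin(A),np.cos(A)]]);TB=np.array([.56685,.06074])
bw=lambda x,y:RB@[x,y]+TB
def tcp(p,ztip):return [p[0],p[1],ztip+.182]
def st(r,l=""):
    s=r.sense();print(l,round(s["clock"],1),s["tcp_pos"].round(4),"F",s["contact_force"].round(1),"op",round(s["opening"],4),"g",round(s["gripper_force"],1))
E
python3 - <<'E'
from h import *;from station import r;import cv2
p=bw(.0132,.138);print(p);o=[180,0,89]
r.reach(tcp(p,.15),o);st(r,"above")
r.servo_line(tcp(p,.0735),speed=.08);st(r,"down")
r.grab(20);st(r,"grab")
r.servo_line(tcp(p,.19),speed=.12);st(r,"up")
s=r.snapshot("top")["frame"];sc=r.snapshot("scene")["frame"]
cv2.imwrite("pics/g.png",np.hstack([s[120:330,180:400],sc[100:310,200:420]])[:,:,::-1])
E
```

```text
[0.59561086 0.19635362]
above 1.8 [0.5952 0.1974 0.3324] F [-0.2  0.3 -0.2] op 0.0876 g 0.0
down 2.9 [0.5958 0.1964 0.2564] F [ 0.3 -0.4  0.2] op 0.0878 g 0.0
grab 3.9 [0.5956 0.1964 0.2555] F [ 1.1  0.1 -0. ] op 0.0301 g 20.0
up 5.0 [0.5956 0.1963 0.3707] F [-0.3  0.  -1.4] op 0.0303 g 20.0
```

Run:
```python
from h import *;from station import r;import cv2
o=[180,0,89.5];p=(.415,-.401)
r.reach(tcp(p,.15),o);st(r,"above")
r.servo_line(tcp(p,.038),speed=.08);st(r,"down")
r.let_go();st(r,"open")
r.servo_line(tcp(p,.19),speed=.2);r.grab(20);st(r,"up")
q=bw(0.0,.03);r.reach(tcp(q,.20),[180,0,83.5]);st(r)
s=r.snapshot("top")["frame"]
cv2.imwrite("pics/g2.png",cv2.resize(s[180:330,200:520],None,fx=2,fy=2)[:,:,::-1])
```

```text
above 7.3 [ 0.4156 -0.4004  0.3321] F [-0.3  0.1 -0.9] op 0.0298 g 20.0
down 8.9 [ 0.4151 -0.4012  0.2208] F [-1.  -0.8 -0.4] op 0.0299 g 20.0
open 9.9 [ 0.415 -0.401  0.22 ] F [-0.4  0.1 -0.1] op 0.0878 g 0.0
up 12.1 [ 0.415 -0.401  0.372] F [-0.3 -0.3 -0.8] op 0.0004 g 0.0
 14.0 [0.5704 0.0897 0.382 ] F [0.2 0.8 0.4] op 0.0003 g 0.0
```

View pics/g2.png

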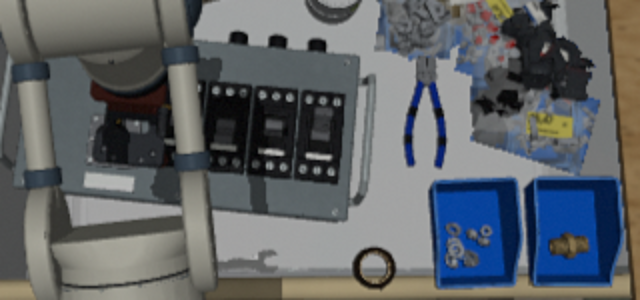

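The nipple lies in the empty bin at about (570,243). Next I'll sweep the lever to OFF.

```bash
cat >> h.py <<'E'
def lev(phi,off,rad=.064):
    f=np.radians(phi);return bw(-.035+rad*np.cos(f)+off*np.sin(f),.085+rad*np.sin(f)-off*np.cos(f))
E
python3 - <<'E'
from h import *;from station import r;import cv2
Y=np.degrees(A)+90
p=lev(0,.032);r.reach(tcp(p,.16),[180,0,Y]);r.servo_line(tcp(p,.090),speed=.1);st(r,"down")
for f,off in((0,.020),(15,.020),(30,.020),(45,.020),(60,.020),(72,.020),(82,.02),(88,.020)):
    r.servo_line(tcp(lev(f,off),.090),[180,0,Y+f],speed=.06);st(r,f)
r.servo_line(tcp(lev(80,.035),.090),speed=.1)
r.servo_line(tcp(lev(80,.035),.2),speed=.2);st(r,"up")
q=bw(.05,-.104);r.reach(tcp(q,.2),[180,0,173.5]);st(r)
s=r.snapshot("top")["frame"];sc=r.snapshot("scene")["frame"]
cv2.imwrite("pics/l.png",np.hstack([cv2.resize(x,None,fx=2,fy=2) for x in(s[180:300,195:395],sc[170:290,225:425])])[:,:,::-1])
E
```

```text
down 15.2 [0.6018 0.1101 0.2729] F [ 0.4 -0.9  0.2] op 0.0003 g 0.0
0 15.6 [0.6032 0.1223 0.2726] F [-0.2 -2.2 -0.3] op 0.0006 g 0.6
15 16.0 [0.608  0.1388 0.272 ] F [ 1.6 -0.8  0. ] op 0.0001 g 0.8
30 16.5 [0.6083 0.1562 0.2719] F [-0.3 -1.   1.1] op 0.0006 g 0.3
45 16.9 [0.6042 0.1731 0.272 ] F [-0.5  0.1  0.2] op -0.0 g 0.0
60 17.4 [0.5959 0.1884 0.272 ] F [ 0.3 -0.7  0.8] op 0.0004 g 0.0
72 17.7 [0.5866 0.1987 0.2721] F [ 0.4  0.1 -0.2] op 0.0004 g 0.0
82 18.1 [0.5774 0.2058 0.2721] F [ 0.4 -1.1  0.5] op 0.0005 g 0.0
88 18.4 [0.5712 0.2092 0.2721] F [0.8 0.3 0.4] op 0.0006 g 0.0
up 19.4 [0.5933 0.2007 0.3807] F [-0.  -0.2 -0.2] op 0.0004 g 0.0
 20.4 [ 0.6048 -0.0474  0.3813] F [0.6 0.3 0.2] op 0.0003 g 0.0
```

View pics/l.png

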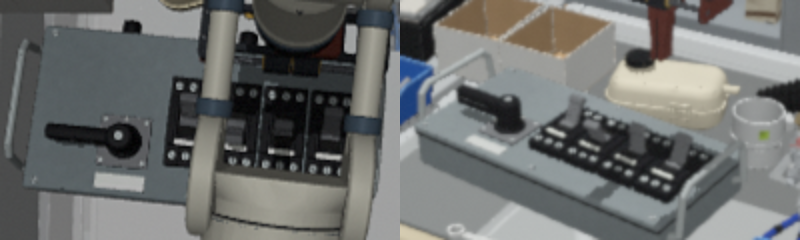

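The lever now points left (OFF). Next is the breaker, with force readings along the way.

Run:
```python
from h import *;from station import r;import cv2
X=-.0065;Y=-.104;z=.106
def go(d,zz=z,v=.04):r.servo_line(tcp(bw(X+d,Y),zz),speed=v)
go(.026,.15,.15);go(.026,z,.08);st(r,"down")
for d in(.014,.008,.004,.001,-.001):go(d);r.wait(.1);st(r,d)
go(.012,v=.08);go(.012,.2,.2);st(r,"up")
q=bw(-.02,.06);r.reach(tcp(q,.25),[180,0,173.5])
s=r.snapshot("top")["frame"];sc=r.snapshot("scene")["frame"]
cv2.imwrite("pics/off.png",np.hstack([cv2.resize(x,None,fx=2,fy=2) for x in(s[180:300,195:395],sc[170:290,225:425])])[:,:,::-1])
```

```text
down 21.8 [ 0.5745 -0.0448  0.288 ] F [ 0.5  0.5 -0.4] op 0.0006 g 0.0
0.014 22.3 [ 0.5625 -0.0435  0.2888] F [ 3.7 -0.   2.6] op 0.0005 g 1.4
0.008 22.7 [ 0.5563 -0.0427  0.2873] F [-0.7 -0.1  0. ] op 0.0004 g 0.0
0.004 23.1 [ 0.5526 -0.0423  0.2881] F [ 2.9 -0.2 -0.3] op 0.0006 g 1.1
0.001 23.4 [ 0.5507 -0.0421  0.2889] F [10.7 -0.6 -2. ] op 0.0006 g 4.0
-0.001 23.8 [ 0.5495 -0.042   0.2895] F [14.5 -0.8 -2.9] op 0.0006 g 5.9
up 24.7 [ 0.5603 -0.0432  0.381 ] F [ 0.3 -0.5 -0.1] op 0.0003 g 0.0
```

View pics/off.png

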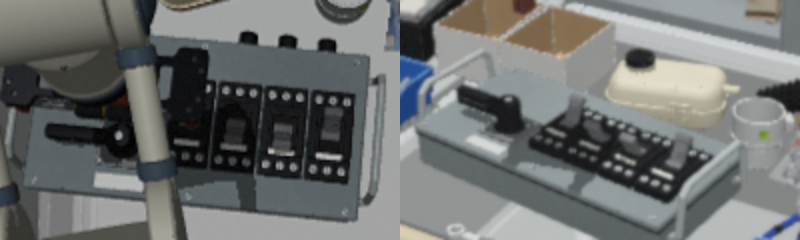

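Both middle handles now lean toward the robot, and the push ended on the stop, so breaker a is OFF. Now I'll push it to ON.

Run:
```python
from h import *;from station import r;import cv2
X=-.0065;Y=-.104;z=.106
def go(d,zz=z,v=.05):r.servo_line(tcp(bw(X+d,Y),zz),speed=v)
r.reach(tcp(bw(X-.048,Y),.16),[180,0,173.5]);go(-.048,z,.08);st(r,"down")
for d in(-.025,-.012,-.006,-.003,-.001,.0005):go(d);r.wait(.1);st(r,d)
go(-.014,v=.08);go(-.014,.2,.2);st(r,"up")
q=bw(-.02,.06);r.reach(tcp(q,.25),[180,0,173.5])
s=r.snapshot("top")["frame"];sc=r.snapshot("scene")["frame"]
cv2.imwrite("pics/on.png",np.hstack([cv2.resize(x,None,fx=2,fy=2) for x in(s[180:300,195:395],sc[170:290,225:425])])[:,:,::-1])
```

```text
down 27.1 [ 0.501  -0.0365  0.2884] F [-0.3 -0.4 -0.2] op 0.0004 g 0.0
-0.025 27.8 [ 0.5238 -0.039   0.2878] F [ 0.   0.5 -0.9] op 0.0001 g 0.0
-0.012 28.4 [ 0.5366 -0.0405  0.2882] F [-5.1 -0.9  4.6] op 0.0007 g 2.5
-0.006 28.7 [ 0.5427 -0.0412  0.2877] F [-0.6 -0.3  0.1] op 0.0003 g 0.0
-0.003 29.1 [ 0.5457 -0.0415  0.2879] F [-0.2  1.  -0.3] op 0.0006 g 0.0
-0.001 29.4 [ 0.5476 -0.0417  0.288 ] F [-0.  0.  1.] op 0.0003 g 0.0
0.0005 29.8 [ 0.5491 -0.0419  0.288 ] F [-0.3 -0.3  0.3] op 0.0008 g 0.0
up 30.7 [ 0.5348 -0.0403  0.381 ] F [-0.1  0.3 -0.1] op 0.0005 g 0.0
```

View pics/on.png

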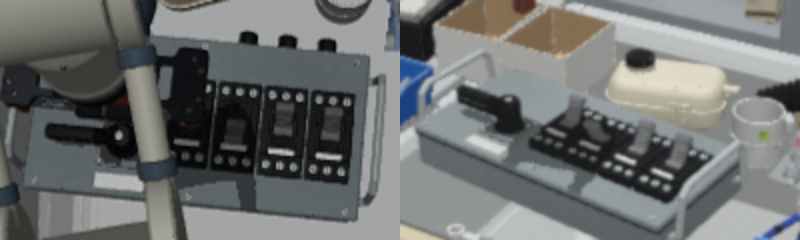

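Handle a now leans away, parallel to its ON neighbour. Next the lever goes back to ON.

Run:
```python
from h import *;from station import r;import cv2
Y=np.degrees(A)+90
p=lev(90,-.034);r.reach(tcp(p,.16),[180,0,Y+90]);r.servo_line(tcp(p,.090),speed=.1);st(r,"down")
for f in(90,75,60,45,30,18,8,2):
    r.servo_line(tcp(lev(f,-.020),.090),[180,0,Y+f],speed=.06);st(r,f)
r.servo_line(tcp(lev(8,-.035),.090),speed=.1)
r.servo_line(tcp(lev(8,-.035),.22),speed=.2)
r.reach([.27,.536,.405],[180,0,153]);st(r)
s=r.snapshot("top")["frame"];sc=r.snapshot("scene")["frame"]
cv2.imwrite("pics/end.png",np.vstack([cv2.resize(s[180:330,200:520],None,fx=2.2,fy=2.2),cv2.resize(sc[170:290,225:545],None,fx=2.2,fy=2.2)])[:600,:,::-1])
```

```text
down 33.0 [0.5154 0.2166 0.2728] F [ 0.   0.7 -0.4] op 0.0006 g 0.0
90 33.4 [0.5296 0.2149 0.2721] F [ 0.3 -1.1 -0.5] op 0.0006 g 0.0
75 33.8 [0.5464 0.2162 0.2718] F [-1.6  0.7 -0.4] op 0.0003 g 0.7
60 34.3 [0.5635 0.2124 0.2719] F [-0.2 -0.2 -0.7] op 0.0006 g 0.3
45 34.7 [0.5791 0.2046 0.2721] F [-0.8  0.7  0.1] op 0.0005 g 0.0
30 35.1 [0.5922 0.1932 0.272 ] F [-0.  -0.7  0.4] op 0.0005 g 0.0
18 35.5 [0.6002 0.1818 0.272 ] F [ 0.5 -0.5  0.9] op 0.0003 g 0.0
8 35.9 [0.6049 0.1711 0.272 ] F [-1.2  0.3 -0.1] op 0.0004 g 0.0
2 36.1 [0.6069 0.1644 0.272 ] F [ 0.3 -0.7  0.3] op 0.0004 g 0.0
 39.1 [0.2709 0.5356 0.4049] F [-1.1  0.   0.2] op 0.0009 g 0.0
```

View pics/end.png

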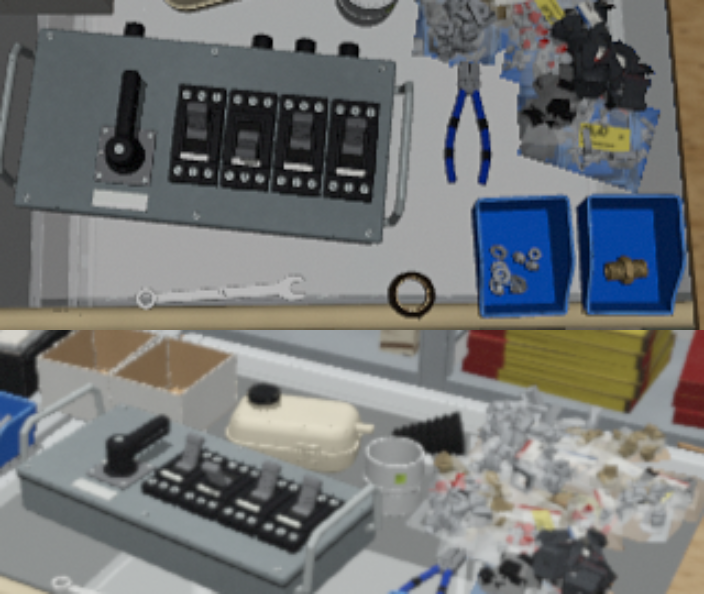

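The lever is back at ON at about (128,110), the handles read ON, OFF, ON, ON, and the nipple is in the bin at (626,270). I'll hand it in.

```bash
python3 -c "
from station import r
print(r.hand_in())"
```

```text
the job is handed in; nothing more can be done
None
```

I handed the job in after about 39 s on the robot's clock; the last pictures show the nipple in the empty bin, the tripped breaker reset and ON, the isolator back ON and the other three breakers unchanged, but the hand-in returned no verdict.

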